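# Uncap and tighten a winder's clutch nut

### The job

The black guard cap is in the way: lift it off the winder's sloping clutch and stand it, ribbed side up, on the floor of the grey tray beside the reel that lies there. Then screw the bared hexagon nut clockwise until it is tight and the clutch plate under it just creeps round with it, and stop there before the plate has gone an eighth of a turn. Leave everything else on the bench where it is.

Things in the scene. Friction and masses are not known exactly. Their poses are not given: they have to be found in the camera images.
- winder: fixed gearmotor on a grey foot plate (210 x 150 mm). Origin on the bench below the centre of the clutch plate's face, which is 140 mm up. x points along the motor, away from the sloping face. The face's outward normal leans 30 degrees from vertical, (-0.5, 0, 0.866) in this frame. Only nut and cap rise above the plane of that face; the motor behind stays below 131 mm.
- nut_mid (a point): steel hexagon nut, 40 mm across flats, 46 mm across corners, 32 mm high, captive: turns without travelling. Point on its axis at mid-height, 24 mm above the clutch plate's face. The frame turns with it: z outward along the axis, x square to a flat (flats every 60 degrees). Below it a round boss, 52 mm diameter, 8 mm high; an 18 mm stud stands 4 mm out of its top.
- clutch_nut (a joint): turn of the nut relative to the clutch plate, rad; grows as it is screwed down clockwise (seen from outside, looking at the plate). Starts between 0 and 1.2, hard stop at 3.0 (tight): needs more than one grasp. Turns with about 0.05 N m until then and stays where it is left.
- clutch_plate (a joint): turn of the clutch plate, a steel disc of 116 mm diameter with three bolt heads near its rim, rad; 0 at the start, grows clockwise. Held by friction of about 0.22 N m, which the loose nut cannot overcome: it creeps round with the nut only once the nut is tight. Stays where it is left; range ends at 1.2.
- cap: loose black plastic guard cap, about 160 g, over the nut on the clutch plate, tilted with it. Round cup, open side down, 64 mm diameter, 52 mm high, 4 mm wall, hollow 46 mm deep, located with 2 mm play by the boss. On its top a grip rib 46 long, 14 wide, 34 mm high (86 mm overall). Origin: centre of the open rim; z towards the rib; rib along x, which runs up the slope at the start.
- cap_grip (a point): point on the cap's axis inside the rib, 78 mm from the rim (8 mm below the rib's top); axes as the cap's.
- tray_in (a point): centre of the inner floor of the fixed grey plastic tray, 4 mm or so above the bench. Tray 140 mm (its x) x 220 mm (its y) outside, 30 mm high, 4 mm walls; z up. The cap has room in the -y half, about 55 mm from the centre.
- reel: loose black flanged reel, 68 mm diameter, 32 mm high, standing in the +y half of the tray, to be left there. Origin under its centre.
- oil_can: bystander: aluminium can, 40 mm diameter, 100 mm high. Origin under its centre.
- wrench: bystander: open wrench 170 mm long, lying flat along its x.
- reel_stack: bystander: stack of three black reels, 85 mm diameter, 96 mm high. Origin under its centre.
- screw_box: bystander: open cardboard box 100 x 130 x 50 mm. Origin under its centre.
- mug: bystander: white mug, 76 mm diameter, 90 mm high. Origin under its centre.
- bush: bystander: brass cylinder, 44 mm diameter, 40 mm high. Origin under its centre.
Not all that is in view belongs to the job. Leave any green or turquoise look-alike of the cap alone.

How it is judged:
By the outcome, as a careful person would: the job done as asked, in the order asked, and still so for the second after the job is handed in, with the robot touching nothing.
It also fails if it takes over 66 s, if anything falls off the work surface, if the arm or the gripper's body presses on something with over 40 N, if the wrist force passes 120 N, or if a joint passes its speed limit or range.

### The arm

A 7-joint arm with a two-finger parallel gripper is mounted at the origin on the work surface. World frame = base frame: x ahead of the robot, y to its left, z up, the work surface at z = 0. Lengths are in m, angles in rad, forces in N, time in s.
With the tool pointing down it reaches from about 0.425 to 0.925 m from the base axis. Payload 6.8 kg.
Tool frame: the origin (TCP) lies between the finger pads; the fingertips stand 22 mm ahead of it and the grasp point (between the pads) lies 3 mm ahead of it; z points along the fingers, y is the direction in which the jaws open and shut (so a half turn about z gives the same grasp; the last joint's range is limited). The gripper opens to 85 mm and grips with 20 to 120 N. Pads are 22 mm wide; open, the fingers measure 114 mm over their backs; the gripper's body (76 mm by 85 mm) begins 54 mm behind the grasp point. The pads swing forward as they close: fully open they stand 13 mm farther back than shut.
Start: joints at [1.152, 0.477, 0.022, 1.555, -0.011, 1.109, -0.083], TCP at [0.206, -0.643, 0.253] pointing down, gripper open.
Joint ranges: [-2.96, 2.96], [-0.34, 2.1], [-1.41, 1.46], [0.24, 2.44], [-1.37, 4.51], [0.17, 1.92], [-2.96, 2.96]. Speed limits (rad/s): [2.39, 2.39, 3.14, 3.14, 3.14, 3.14, 3.14].

### API

Orientations are given as a unit quaternion [w, x, y, z].
In Python, from station import bot gives the robot as it stands. The module is installed in compiled form; this text tells all that it offers.
- The arm moves only by the tool drive_tool, never from a script. Its argument "series" is one flat list of numbers, 7 for each row, row after row: the opening, from -1 (shut) to 1 (fully open), then the shift along the tool's x, y, z in mm, then the turn, a rotation vector about the tool's x, y, z in rad. In form: [jaw, x, y, z, wx, wy, wz, jaw, x, y, z, wx, wy, wz, ...]. A call has 1 to 12 rows; each row shifts and turns the commanded pose from where the row before left it, along the tool's axes as they then stand; what a row does not reach is not made up. A row lasts 1/8 s, in which the tool goes at most 62.5 mm and 10.7 degrees, less where a joint would pass 70% of its speed; a pose out of reach is approached as far as the arm can. A call with a gripper value outside its range is refused whole. The fingers move at their own pace and stop on an object; "force" is the grip in N (left out, the last holds). Time passes only in rows, so rows that do not move let the fingers close. It gives the time, the measured TCP pose, the force and the opening at its end, in the units of the state.
- bot.get_obs(): the state, without advancing time (a new reading comes with each control period).
- bot.read_camera(name): name is "side" or "top" or "wrist"; returns a dict with "pixels" (384x512x3 uint8, blue, green, red), "camera_matrix" (3x3 intrinsics, pixels), "rvec" (rotation vector, rad) and "tvec" (3), from world to camera coordinates, as OpenCV has them. Camera axes: x right, y down, z forward; pixel columns grow to the right and rows downward; lengths in m; the calibration is good to about 2 mm. The wrist camera is an equidistant fisheye: a pixel r from the principal point sees the ray r / f radians off the axis. A picture is of the moment at which its call begins. There is no depth.
- bot.hand_in(): hands the job in, once; it reports no verdict.
The state is a dict: "t": time; "q": joint angles; "joint_vel": joint speeds; "joint_torque": joint torques, N m; "eef_pos": TCP position; "tool_rot": TCP orientation; "contact_force": force on the tool from outside, world axes, zero at the start; "torque": the same for the moment, N m; "gripper_width": opening from 0.0 (shut) to 1.0 (fully open).
Only numpy, scipy, OpenCV 4.12 (cv2) and the standard library are available. Lean on these libraries where they do the work, as an engineer would, in place of code of your own. Each camera call takes 0.05 s, during which the arm holds its last target. There are 200 camera calls.

## Working session

There is one attempt and no reset: what is moved stays moved. The work goes in short steps, Python scripts to look and compute and a tool call to move; the robot and the scene stay as the last step left them, time stands still between calls to the robot, and variables do not carry over. Pictures are saved under pics/ and viewed, about 8 in all and at most 12, crops included, and the job is handed in when it is done.

Besides the shell and the picture viewer there is one more tool, called after "Call:" by a JSON object that holds its "method" and its "body". drive_tool: Moves the arm, as the interface text tells. Its arguments: {"type":"object","properties":{"series":{"type":"array"},"force":{"type":"number"}},"required":["series"]}

```bash
mkdir -p pics; cat > h.py <<'E'
import numpy as np, cv2
from scipy.spatial.transform import Rotation as R
from station import bot
def shot(n,f):
    c=bot.read_camera(n); cv2.imwrite(f'pics/{f}.png',c['pixels']); np.save(f'pics/{f}.npy',c,allow_pickle=True); return c
def load(f): return np.load(f'pics/{f}.npy',allow_pickle=True).item()
def proj(c,P):
    return cv2.projectPoints(np.array(P,float).reshape(-1,3),np.array(c['rvec'],float),np.array(c['tvec'],float),np.array(c['camera_matrix'],float),None)[0][:,0]
def ray(c,u,v):
    M=cv2.Rodrigues(np.array(c['rvec'],float))[0]; t=np.array(c['tvec'],float).ravel()
    d=M.T@np.linalg.inv(c['camera_matrix'])@[u,v,1]; return -M.T@t,d
def onz(c,u,v,z):
    o,d=ray(c,u,v); return o+d*(z-o[2])/d[2]
def two(c1,p1,c2,p2):
    o1,d1=ray(c1,*p1);o2,d2=ray(c2,*p2)
    s=np.linalg.lstsq(np.c_[d1,-d2],o2-o1,rcond=None)[0]
    a=o1+d1*s[0];b=o2+d2*s[1];return (a+b)/2,np.linalg.norm(a-b)
def wr(q): # state wxyz->R
    return R.from_quat(np.roll(q,-1))
def st():
    o=bot.get_obs(); print(o['t'],np.round(o['eef_pos'],4),np.round(o['tool_rot'],4),np.round(o['contact_force'],1),np.round(o['torque'],2),round(o['gripper_width'],3));print(np.round(o['q'],3));return o
E
python3 - <<'E'
from h import *
st()
a=shot('top','t0');b=shot('side','s0')
for c in(a,b):print(c['camera_matrix'],ray(c,256,192))
cv2.imwrite('pics/t0b.png',cv2.resize(a['pixels'],(800,600),interpolation=3))
cv2.imwrite('pics/s0b.png',cv2.resize(b['pixels'],(800,600),interpolation=3))
E
```

```text
0.0 [ 0.2063 -0.6421  0.2523] [-9.000e-04  9.880e-01  1.548e-01 -2.000e-04] [-0.2  0.3  0.7] [ 0.03 -0.01  0.02] 0.999
[ 1.152  0.478  0.022  1.556 -0.012  1.109 -0.083]
[[363.26829011   0.         253.46167139]
 [  0.         363.26829011 193.17540106]
 [  0.           0.           1.        ]] (array([0.406319  , 0.00946719, 1.16261442]), array([ 0.05469006, -0.01672703, -0.99839296]))
[[500.03260496   0.         251.29015812]
 [  0.         500.03260496 190.44150884]
 [  0.           0.           1.        ]] (array([-0.37477509,  1.06901412,  1.07828851]), array([ 0.50650287, -0.64802093, -0.56887797]))
```

View pics/t0b.png

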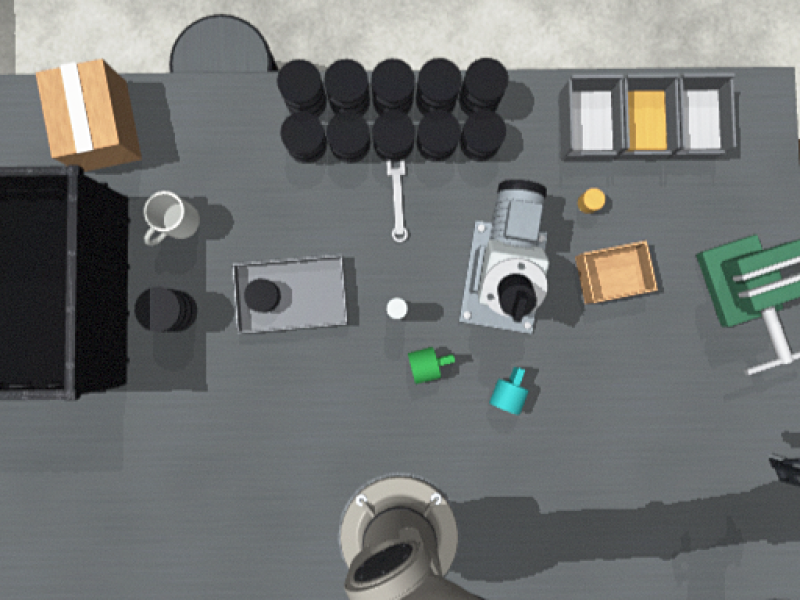

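View pics/s0b.png

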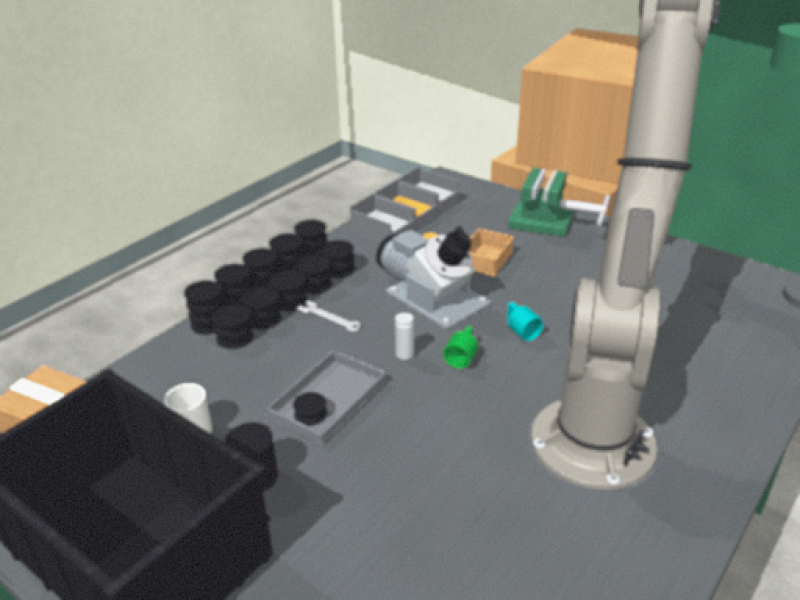

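The top view (800x600) shows the winder with the black cap at about (517,295), the tray at (291,294) with the reel in it at (262,295), and the oil can at (397,308). There are three cap candidates: black on the winder (517,295), green (425,365) and turquoise (510,390). Only the black one sits on the clutch, so that is the cap. I'll confirm it in an enlarged crop.

```bash
python3 - <<'E'
from h import *
a=load('t0')['pixels'];b=load('s0')['pixels']
# top crop x 285-365,y 105-225 ; side crop x 235-325,y 140-215
A=cv2.resize(a[110:220,285:365],None,fx=5,fy=5,interpolation=2)
B=cv2.resize(b[140:212,240:320],None,fx=5,fy=5,interpolation=2)
im=np.zeros((560,800,3),np.uint8);im[:550,:400]=A;im[:360,400:]=B
cv2.imwrite('pics/c1.png',im)
C=cv2.resize(a[155:220,140:232],None,fx=8,fy=8,interpolation=2);cv2.imwrite('pics/c2.png',C)
E
```

```text
(no output)
```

View pics/c1.png

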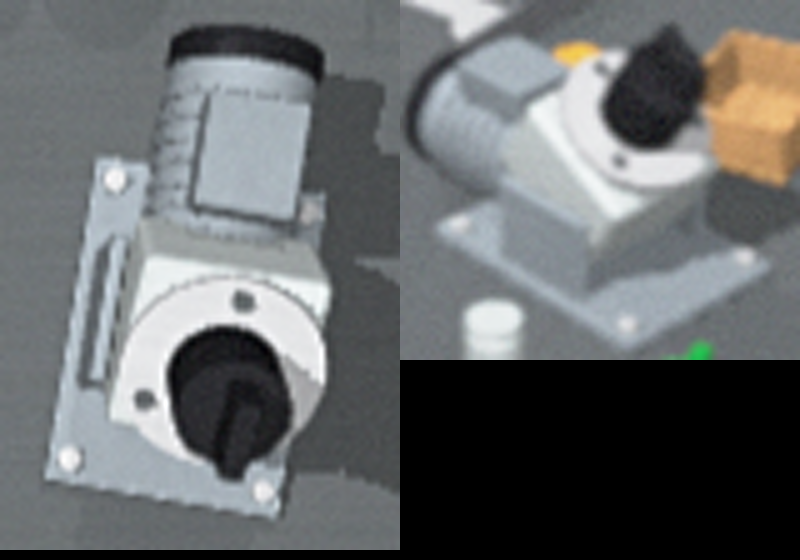

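View pics/c2.png

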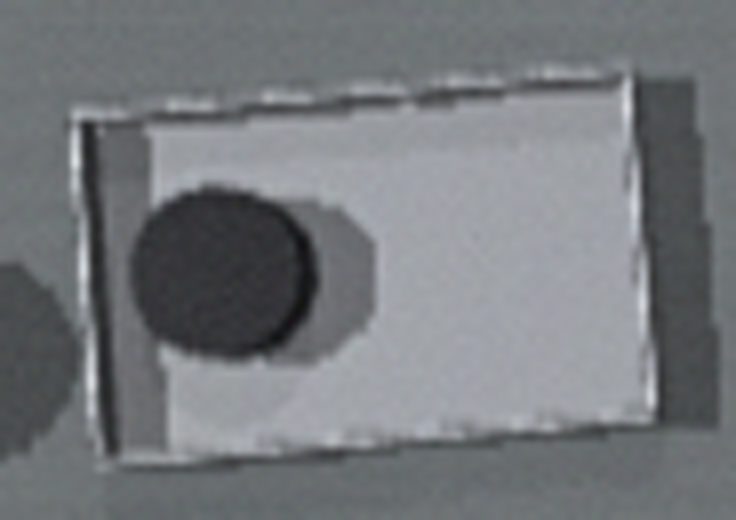

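```bash
cat > fit.py <<'E'
from h import *
from scipy.optimize import least_squares
t=load('t0');s=load('s0')
off=lambda P,u0,v0,k:(np.array(P,float)+.5)/k-.5+[u0,v0]
T=off([(232,277),(170,300),(130,345),(165,448),(300,300),(328,355),(322,390)],285,110,5)
S=off([(563,110),(575,150),(610,180),(660,187),(575,72),(605,50)],240-80,140,5)
F=off([(115,178),(68,458),(263,490),(311,215)],285,110,5)
f=np.array([onz(t,*p,.012)[:2] for p in F]);print('screws',np.round(f,3))
d1=f[0]-f[1];d2=f[3]-f[2];print('yaw',np.arctan2(*d1[::-1]),np.arctan2(*d2[::-1]),'cross',np.arctan2(*(f[1]-f[2])[::-1])-np.pi/2,f.mean(0))
ph=np.linspace(0,2*np.pi,360)
def circ(x,y,yaw,r=.058,h=0):
    M=R.from_euler('z',yaw).as_matrix()
    n=np.array([-.5,0,.866])
    P=np.outer(np.cos(ph),[.866,0,.5])*r+np.outer(np.sin(ph),[0,1,0])*r+n*h
    return P@M.T+[x,y,.14]
def res(p):
    C=circ(*p);o=[]
    for c,Q in((t,T),(s,S)):
        q=proj(c,C);o+=[np.min(np.hypot(*(q-z).T))*np.sign(np.hypot(*(z-q.mean(0)))-np.hypot(*(q[np.argmin(np.hypot(*(q-z).T))]-q.mean(0)))) for z in Q]
    return o
r=least_squares(res,[.42,-.2,-.15],diff_step=1e-3);print(r.x,np.round(r.fun,1))
cr=off([(80,118),(632,75),(655,422),(108,465)],140,155,8)
g=np.array([onz(t,*p,.03)[:2] for p in cr]);print('tray',np.round(g,3),g.mean(0),[np.linalg.norm(g[i]-g[i-1]) for i in range(4)])
print('tray yaw', [np.arctan2(*(g[a]-g[b])[::-1]) for a,b in((0,1),(3,2),(0,3),(1,2))])
print('reel top',onz(t,*off([(220,270)],140,155,8)[0],.036))
E
python3 fit.py
```

```text
screws [[ 0.617 -0.177]
 [ 0.438 -0.143]
 [ 0.416 -0.267]
 [ 0.591 -0.302]]
yaw -0.18770815798872229 -0.19990433446649317 cross -0.1774727228831645 [ 0.51557829 -0.22225617]
[ 0.48131248 -0.21488003 -0.33095562] [ 0.1 -1.5 -1.2 -0.3  0.8  0.1 -0.7  0.3  1.2  1.4  0.5 -0.3  0. ]
tray [[0.544 0.322]
 [0.558 0.106]
 [0.422 0.099]
 [0.409 0.311]] [0.48329149 0.20960507] [np.float64(0.1359505281907709), np.float64(0.21603035653264885), np.float64(0.1361200700431647), np.float64(0.21278393275084506)]
tray yaw [np.float64(1.6351772011935652), np.float64(1.6343315400444745), np.float64(0.07952305074834495), np.float64(0.05565323605228166)]
reel top [0.48350311 0.26622387 0.036     ]
```

```bash
cat >> fit.py <<'E'
print('----')
r=least_squares(lambda p:res([p[0],p[1],-.19]),[.48,-.21],diff_step=1e-3);print(r.x,np.round(r.fun,1))
x,y=r.x;yaw=-.19
def W(P): return np.array(P)@(R.from_euler('z',yaw)*R.from_euler('y',-np.pi/6)).as_matrix().T+[x,y,.14]
import itertools
rib=W(list(itertools.product((-.023,.023),(-.007,.007),(.052,.086))))
sets=[circ(x,y,yaw),circ(x,y,yaw,.032,.052),circ(x,y,yaw,.032,0)]
out=[]
for c,(u0,v0,w,h) in((t,(285,110,80,110)),(s,(240,140,80,72))):
    im=cv2.resize(c['pixels'][v0:v0+h,u0:u0+w],None,fx=5,fy=5,interpolation=2)
    k=lambda P:np.round((proj(c,P)-[u0,v0]+.5)*5).astype(int)
    for q,col in zip(sets,((0,0,255),(0,255,0),(255,0,0))): cv2.polylines(im,[k(q)],True,col,1)
    q=k(rib)
    for i,j in itertools.combinations(range(8),2):
        if bin(i^j).count('1')==1: cv2.line(im,tuple(map(int,q[i])),tuple(map(int,q[j])),(0,255,255),1)
    out.append(im)
im=np.zeros((560,800,3),np.uint8);im[:550,:400]=out[0];im[:360,400:]=out[1]
cv2.imwrite('pics/o1.png',im)
E
python3 fit.py|sed -n '/----/,$p'
```

```text
----
[ 0.48170022 -0.21451795] [ 0.1 -1.3 -1.1 -0.4  0.6  0.3 -0.3  0.5  1.8  1.9  0.7 -0.5  0.1]
```

View pics/o1.png

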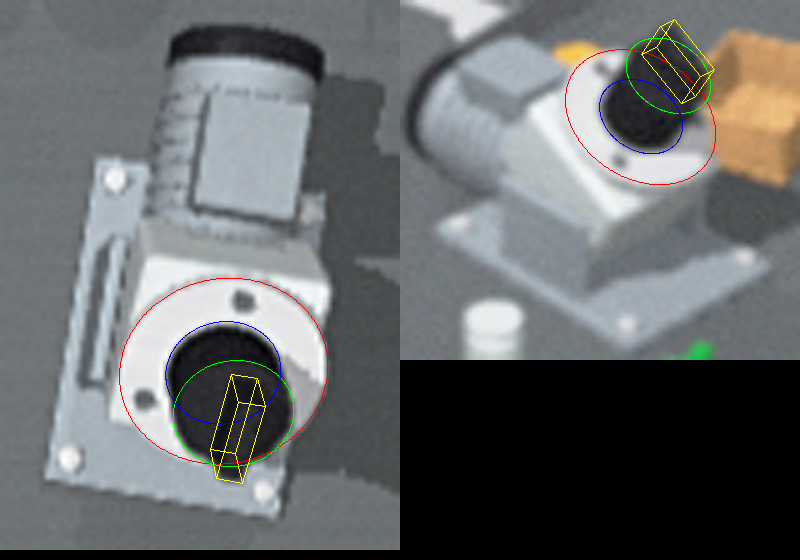

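```bash
cat > plan.py <<'E'
from h import *
W0=np.array([.481,-.2135,.14]);RW=R.from_euler('z',-.19)
n=RW.apply([-.5,0,.866])
RT=R.from_matrix(RW.as_matrix()@np.array([[.866,0,.5],[0,-1,0],[.5,0,-.866]]))
def plan(p,Rt,N,j=1,o=None):
    o=o or bot.get_obs();p0=np.array(o['eef_pos']);R0=wr(o['tool_rot'])
    w=(R0.inv()*Rt).as_rotvec()/N;P=p0.copy();Rc=R0;out=[]
    for i in range(1,N+1):
        d=np.round(Rc.inv().apply(p0+(np.array(p)-p0)*i/N-P)*1e3,1);ww=np.round(w,3)
        P=P+Rc.apply(d/1e3);Rc=Rc*R.from_rotvec(ww);out+=[j,*d.tolist(),*ww.tolist()]
    print(out);print('end',P,(Rc.inv()*Rt).as_rotvec())
def err(p,Rt):
    o=bot.get_obs();Rc=wr(o['tool_rot']);print('err tool mm',np.round(Rc.inv().apply(np.array(p)-o['eef_pos'])*1e3,1),'rot',np.round((Rc.inv()*Rt).as_rotvec(),3))
E
python3 -c "
from plan import *
plan(W0+n*.18,RT,12)"
```

```text
[1, 26.1, -30.6, -3.6, -0.011, 0.043, 0.041, 1, 25.0, -31.6, -2.8, -0.011, 0.043, 0.041, 1, 23.8, -32.7, -2.1, -0.011, 0.043, 0.041, 1, 22.6, -33.5, -1.5, -0.011, 0.043, 0.041, 1, 21.1, -34.4, -0.9, -0.011, 0.043, 0.041, 1, 19.8, -35.3, -0.4, -0.011, 0.043, 0.041, 1, 18.3, -36.0, -0.0, -0.011, 0.043, 0.041, 1, 16.9, -36.7, 0.3, -0.011, 0.043, 0.041, 1, 15.2, -37.4, 0.7, -0.011, 0.043, 0.041, 1, 13.7, -38.1, 0.8, -0.011, 0.043, 0.041, 1, 12.1, -38.5, 1.0, -0.011, 0.043, 0.041, 1, 10.5, -39.0, 1.0, -0.011, 0.043, 0.041]
end [ 0.3926191  -0.19654822  0.29591319] [-0.0004307  -0.0026262  -0.00343587]
```

Call:
{"method": "drive_tool", "body": {"series": [1, 26, -30.6, -3.6, -0.011, 0.043, 0.041, 1, 25, -31.6, -2.8, -0.011, 0.043, 0.041, 1, 23.8, -32.7, -2.1, -0.011, 0.043, 0.041, 1, 22.6, -33.5, -1.5, -0.011, 0.043, 0.041, 1, 21.1, -34.4, -0.9, -0.011, 0.043, 0.041, 1, 19.8, -35.3, -0.4, -0.011, 0.043, 0.041, 1, 18.3, -36, 0, -0.011, 0.043, 0.041, 1, 16.9, -36.7, 0.3, -0.011, 0.043, 0.041, 1, 15.2, -37.4, 0.7, -0.011, 0.043, 0.041, 1, 13.7, -38.1, 0.8, -0.011, 0.043, 0.041, 1, 12.1, -38.5, 1, -0.011, 0.043, 0.041, 1, 10.5, -39, 1, -0.011, 0.043, 0.041], "force": 40}}

```text
t: 1.6
eef_pos: [0.3928, -0.1957, 0.2962]
tool_rot: [0.025, 0.961, -0.094, 0.26]
contact_force: [0.5, 0.4, 0.1]
gripper_width: 1.001
```

Call:
{"method": "drive_tool", "body": {"series": [1, 0, 0, 0, 0, 0, 0, 1, 0, 0, 0, 0, 0, 0]}}

```text
t: 1.85
eef_pos: [0.3924, -0.1975, 0.2962]
tool_rot: [0.025, 0.961, -0.093, 0.259]
contact_force: [0.4, 0.1, -0.9]
gripper_width: 1.0
```

```bash
python3 -c "
from plan import *
st();err(W0+n*.18,RT)
c=shot('wrist','w1');print(c['camera_matrix'],c['rvec'],c['tvec'])
cv2.imwrite('pics/w1b.png',cv2.resize(c['pixels'],(800,600),interpolation=2))"
```

```text
1.85 [ 0.3924 -0.1975  0.2962] [ 0.0249  0.961  -0.093   0.2592] [ 0.4  0.1 -0.9] [0.11 0.5  0.01] 1.0
[ 0.851 -0.179 -0.39   2.327 -0.416  0.501 -0.997]
err tool mm [-0.1 -1.   0.3] rot [ 0.001 -0.003 -0.003]
[[297.31863964   0.         258.83794064]
 [  0.         297.31863964 192.36674578]
 [  0.           0.           1.        ]] [ 1.90206739 -2.30876975  0.25264206] [-0.11989622  0.51538065  0.33656388]
```

View pics/w1b.png

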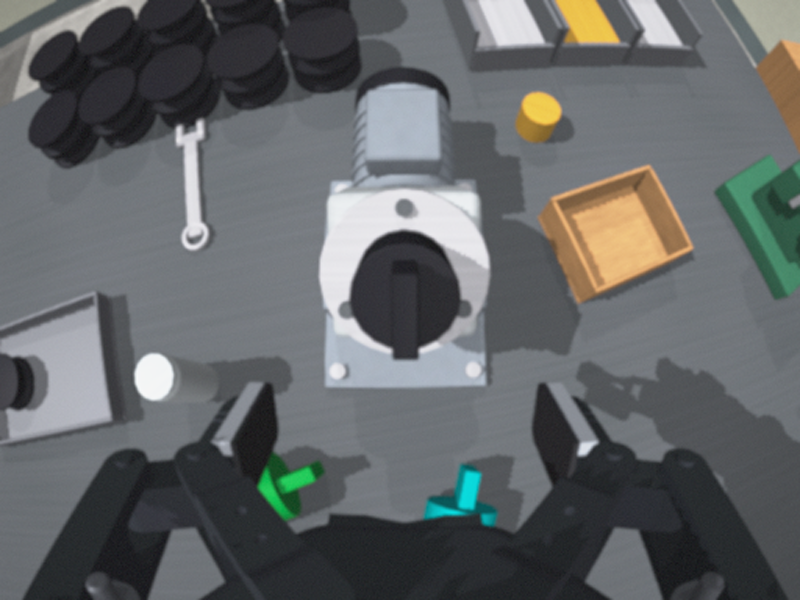

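The wrist view shows the black cap rib at about (405,310) in the middle between the fingers, with the plate's bolt heads at (404,207), (346,309) and (463,308). I'll compare these with the predicted positions.

```bash
cat >> h.py <<'E'
def fish(c,P):
    P=np.array(P,float).reshape(-1,1,3)
    return cv2.fisheye.projectPoints(P,np.array(c['rvec'],float).reshape(3,1),np.array(c['tvec'],float).reshape(3,1),np.array(c['camera_matrix'],float),np.zeros(4))[0][:,0]
E
python3 -c "
from plan import *
c=load('w1')
u=RW.apply([.866,0,.5]);v=RW.apply([0,1,0])
k=lambda P:np.round((fish(c,P)+.5)*800/512).astype(int).tolist()
print('plate L R T B',k([W0+v*.058,W0-v*.058,W0+u*.058,W0-u*.058]))
print('rib top corners',k([W0+n*.086+a*u*.023+b*v*.007 for a in(1,-1) for b in(1,-1)]))
plan(W0+n*.081,RT,5)"
```

```text
plate L R T B [[316, 278], [487, 278], [401, 191], [402, 357]]
rib top corners [[385, 277], [415, 277], [387, 364], [414, 364]]
[1, -0.1, -0.3, 19.8, 0.0, -0.001, -0.001, 1, -0.1, -0.3, 19.9, 0.0, -0.001, -0.001, 1, -0.1, -0.3, 19.8, 0.0, -0.001, -0.001, 1, 0.0, -0.4, 19.9, 0.0, -0.001, -0.001, 1, -0.0, -0.3, 19.8, 0.0, -0.001, -0.001]
end [ 0.44123335 -0.20581609  0.21019301] [0.00129962 0.00178163 0.00132238]
```

```bash
sed -i 's/\.481,-\.2135,\.14/.4823,-.2155,.1405/' plan.py; python3 -c "
from plan import *
err(W0+n*.081,RT)"
```

```text
err tool mm [ 1.2  0.1 99.6] rot [ 0.001 -0.003 -0.004]
```

Call:
{"method": "drive_tool", "body": {"series": [1, 0.4, 0.1, 20, 0, -0.001, -0.001, 1, 0.4, 0.1, 20, 0, -0.001, -0.001, 1, 0.4, 0.1, 20, 0, -0.001, -0.001, 1, 0.4, 0.1, 20, 0, 0, 0, 1, 0.2, 0.1, 19, 0, 0, 0, 1, 0, 0, 0, 0, 0, 0, 0.3, 0, 0, 0, 0, 0, 0, -0.3, 0, 0, 0, 0, 0, 0, -1, 0, 0, 0, 0, 0, 0, -1, 0, 0, 0, 0, 0, 0, -1, 0, 0, 0, 0, 0, 0, -1, 0, 0, 0, 0, 0, 0]}}

```text
t: 3.4
eef_pos: [0.4428, -0.2073, 0.212]
tool_rot: [0.025, 0.961, -0.091, 0.258]
contact_force: [-3.9, 1.3, 5.6]
gripper_width: 0.153
```

```bash
python3 -c "
from plan import *
st();err(W0+n*.081,RT)"
```

```text
3.4 [ 0.4428 -0.2073  0.212 ] [ 0.0253  0.9614 -0.0915  0.2581] [-3.9  1.3  5.6] [0.25 0.63 0.14] 0.153
[ 0.815  0.069 -0.46   2.345 -0.251  0.223 -1.166]
err tool mm [-0.8  0.6  1.1] rot [ 0.001 -0.001  0.001]
```

Call:
{"method": "drive_tool", "body": {"series": [-1, 0, 0, -6, 0, 0, 0, -1, 0, 0, -10, 0, 0, 0, -1, 0, 0, -12, 0, 0, 0, -1, 0, 0, -15, 0, 0, 0, -1, 0, 0, -15, 0, 0, 0, -1, 0, 0, -15, 0, 0, 0, -1, 0, 0, -15, 0, 0, 0, -1, 0, 0, -12, 0, 0, 0, -1, 0, 0, 0, 0, 0, 0]}}

```text
t: 4.53
eef_pos: [0.3937, -0.198, 0.2991]
tool_rot: [0.026, 0.961, -0.092, 0.259]
contact_force: [0.3, 0.1, -1.6]
gripper_width: 0.155
```

```bash
python3 -c "
from plan import *
o=st()
c=shot('side','s1')['pixels'][110:260,180:380];cv2.imwrite('pics/s1b.png',cv2.resize(c,None,fx=4,fy=4,interpolation=2))
RD=R.from_euler('z',.3)*R.from_euler('x',np.pi)
plan([.485,.157,.32],RD,18,-1)"
```

```text
4.525 [ 0.3937 -0.198   0.2991] [ 0.0257  0.9613 -0.0917  0.2587] [ 0.3  0.1 -1.6] [ 0.1  0.8 -0. ] 0.155
[ 0.879 -0.18  -0.415  2.319 -0.42   0.51  -0.991]
[-1, 1.7, -20.3, -0.4, 0.007, -0.029, -0.027, -1, 2.2, -20.3, -0.4, 0.007, -0.029, -0.027, -1, 2.8, -20.2, -0.3, 0.007, -0.029, -0.027, -1, 3.3, -20.1, -0.2, 0.007, -0.029, -0.027, -1, 3.8, -20.0, -0.2, 0.007, -0.029, -0.027, -1, 4.4, -19.9, -0.2, 0.007, -0.029, -0.027, -1, 4.9, -19.8, -0.1, 0.007, -0.029, -0.027, -1, 5.5, -19.7, -0.2, 0.007, -0.029, -0.027, -1, 5.9, -19.5, -0.2, 0.007, -0.029, -0.027, -1, 6.5, -19.3, -0.3, 0.007, -0.029, -0.027, -1, 7.0, -19.2, -0.3, 0.007, -0.029, -0.027, -1, 7.5, -18.9, -0.3, 0.007, -0.029, -0.027, -1, 8.0, -18.8, -0.5, 0.007, -0.029, -0.027, -1, 8.4, -18.5, -0.6, 0.007, -0.029, -0.027, -1, 9.0, -18.3, -0.7, 0.007, -0.029, -0.027, -1, 9.4, -18.1, -0.9, 0.007, -0.029, -0.027, -1, 9.9, -17.8, -1.0, 0.007, -0.029, -0.027, -1, 10.3, -17.5, -1.2, 0.007, -0.029, -0.027]
end [0.48498227 0.15697892 0.32004336] [0.00357296 0.00934041 0.00569884]
```

View pics/s1b.png

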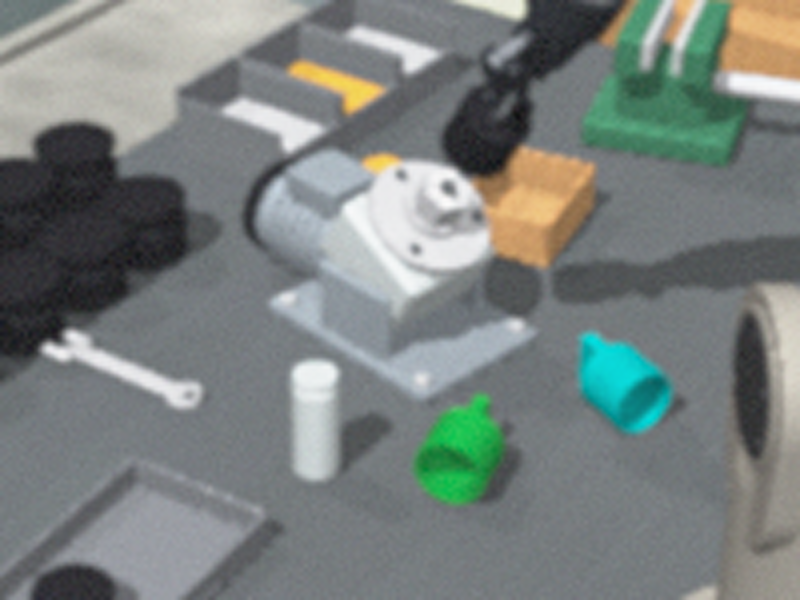

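The cap has come off and is held at about (490,130) in the crop. The nut is bared at (435,195). I'll move to the tray.

Call:
{"method": "drive_tool", "body": {"series": [-1, 1.7, -20.3, -0.4, 0.007, -0.029, -0.027, -1, 2.2, -20.3, -0.4, 0.007, -0.029, -0.027, -1, 2.8, -20.2, -0.3, 0.007, -0.029, -0.027, -1, 3.3, -20.1, -0.2, 0.007, -0.029, -0.027, -1, 3.8, -20, -0.2, 0.007, -0.029, -0.027, -1, 4.4, -19.9, -0.2, 0.007, -0.029, -0.027, -1, 4.9, -19.8, -0.1, 0.007, -0.029, -0.027, -1, 5.5, -19.7, -0.2, 0.007, -0.029, -0.027, -1, 5.9, -19.5, -0.2, 0.007, -0.029, -0.027]}}

```text
t: 5.7
eef_pos: [0.4394, -0.0194, 0.3085]
tool_rot: [0.013, 0.991, 0.031, 0.128]
contact_force: [0.2, 0.3, -1.8]
gripper_width: 0.158
```

Call:
{"method": "drive_tool", "body": {"series": [-1, 6.5, -19.3, -0.3, 0.007, -0.029, -0.027, -1, 7, -19.2, -0.3, 0.007, -0.029, -0.027, -1, 7.5, -18.9, -0.3, 0.007, -0.029, -0.027, -1, 8, -18.8, -0.5, 0.007, -0.029, -0.027, -1, 8.4, -18.5, -0.6, 0.007, -0.029, -0.027, -1, 9, -18.3, -0.7, 0.007, -0.029, -0.027, -1, 9.4, -18.1, -0.9, 0.007, -0.029, -0.027, -1, 9.9, -17.8, -1, 0.007, -0.029, -0.027, -1, 10.3, -17.5, -1.2, 0.007, -0.029, -0.027, -1, 0, 0, 0, 0, 0, 0]}}

```text
t: 6.95
eef_pos: [0.4853, 0.1588, 0.3192]
tool_rot: [0.0, 0.988, 0.154, -0.005]
contact_force: [0.5, 0.4, -1.7]
gripper_width: 0.157
```

```bash
python3 -c "
from plan import *
o=st()
RD=R.from_euler('z',.3)*R.from_euler('x',np.pi)
err([.485,.157,.086],RD)"
```

```text
6.95 [0.4853 0.1588 0.3192] [ 4.000e-04  9.881e-01  1.536e-01 -5.000e-03] [ 0.5  0.4 -1.7] [0.01 0.02 0.02] 0.157
[ 0.438  0.301 -1.046  1.803  0.274  1.207 -1.953]
err tool mm [  1.5   1.8 233.2] rot [-0.001  0.01   0.009]
```

Call:
{"method": "drive_tool", "body": {"series": [-1, 0.5, 0.6, 40, 0, 0.005, 0, -1, 0.5, 0.6, 40, 0, 0.005, 0, -1, 0.5, 0.6, 40, 0, 0, 0, -1, 0, 0, 40, 0, 0, 0, -1, 0, 0, 35, 0, 0, 0, -1, 0, 0, 22, 0, 0, 0, -1, 0, 0, 6, 0, 0, 0, -1, 0, 0, 3, 0, 0, 0, -1, 0, 0, 0, 0, 0, 0]}}

```text
t: 8.07
eef_pos: [0.4871, 0.1551, 0.0945]
tool_rot: [0.001, 0.988, 0.152, 0.001]
contact_force: [-1.2, -0.1, -1.9]
gripper_width: 0.155
```

Call:
{"method": "drive_tool", "body": {"series": [-1, 0, 0, 2, 0, 0, 0, -1, 0, 0, 2, 0, 0, 0, -1, 0, 0, 0, 0, 0, 0]}}

```text
t: 8.45
eef_pos: [0.4866, 0.155, 0.0899]
tool_rot: [0.001, 0.988, 0.152, 0.0]
contact_force: [-0.6, 0.1, -2.0]
gripper_width: 0.153
```

Call:
{"method": "drive_tool", "body": {"series": [-1, 0, 0, 2, 0, 0, 0, -1, 0, 0, 0, 0, 0, 0]}}

```text
t: 8.7
eef_pos: [0.4865, 0.155, 0.0877]
tool_rot: [0.001, 0.988, 0.152, 0.0]
contact_force: [-0.1, 0.7, -2.4]
gripper_width: 0.157
```

Call:
{"method": "drive_tool", "body": {"series": [-1, 0, 0, 1, 0, 0, 0, -1, 0, 0, 1, 0, 0, 0, -1, 0, 0, 0, 0, 0, 0]}}

```text
t: 9.07
eef_pos: [0.4866, 0.1552, 0.0859]
tool_rot: [0.001, 0.988, 0.152, 0.0]
contact_force: [-0.5, -0.5, -0.4]
gripper_width: 0.154
```

Call:
{"method": "drive_tool", "body": {"series": [-1, 0, 0, 1, 0, 0, 0, -1, 0, 0, 0, 0, 0, 0]}}

```text
t: 9.32
eef_pos: [0.4867, 0.1552, 0.0859]
tool_rot: [0.002, 0.988, 0.152, 0.001]
contact_force: [-4.0, -2.5, 10.5]
gripper_width: 0.156
```

Call:
{"method": "drive_tool", "body": {"series": [-0.4, 0, 0, -0.5, 0, 0, 0, -0.2, 0, 0, 0, 0, 0, 0, 0.2, 0, 0, 0, 0, 0, 0, 0.6, 0, 0, 0, 0, 0, 0, 0.6, 0, 0, -10, 0, 0, 0, 0.6, 0, 0, -30, 0, 0, 0, 0.6, 0, 0, -40, 0, 0, 0, 0.6, 0, 0, -50, 0, 0, 0, 0.6, 0, 0, -50, 0, 0, 0, 0.6, 0, 0, -50, 0, 0, 0]}}

```text
t: 10.58
eef_pos: [0.4859, 0.1558, 0.3176]
tool_rot: [0.001, 0.988, 0.153, 0.0]
contact_force: [1.0, 0.8, -0.4]
gripper_width: 0.803
```

```bash
python3 -c "
from plan import *
o=st()
c=shot('side','s2')['pixels'];t=shot('top','t2')['pixels']
A=cv2.resize(c[200:300,160:270],(440,400),interpolation=2)
B=cv2.resize(c[140:205,240:330],(360,260),interpolation=2)
im=np.zeros((400,800,3),np.uint8);im[:,:440]=A;im[:260,440:]=B
cv2.imwrite('pics/s2b.png',im)
plan(W0+n*.12,RT,22,1)
"
```

```text
10.575 [0.4859 0.1558 0.3176] [1.300e-03 9.883e-01 1.527e-01 5.000e-04] [ 1.   0.8 -0.4] [ 0.01 -0.06 -0.02] 0.803
[ 0.451  0.297 -1.053  1.813  0.28   1.193 -1.953]
[1, -7.8, 14.8, 3.5, -0.006, 0.023, 0.022, 1, -7.6, 14.9, 3.3, -0.006, 0.023, 0.022, 1, -7.3, 15.1, 3.3, -0.006, 0.023, 0.022, 1, -7.0, 15.2, 3.2, -0.006, 0.023, 0.022, 1, -6.8, 15.3, 3.2, -0.006, 0.023, 0.022, 1, -6.6, 15.5, 3.1, -0.006, 0.023, 0.022, 1, -6.2, 15.6, 3.0, -0.006, 0.023, 0.022, 1, -6.0, 15.7, 3.0, -0.006, 0.023, 0.022, 1, -5.7, 15.9, 3.0, -0.006, 0.023, 0.022, 1, -5.4, 15.9, 2.9, -0.006, 0.023, 0.022, 1, -5.1, 16.0, 2.9, -0.006, 0.023, 0.022, 1, -4.9, 16.1, 2.9, -0.006, 0.023, 0.022, 1, -4.5, 16.2, 2.8, -0.006, 0.023, 0.022, 1, -4.3, 16.3, 2.9, -0.006, 0.023, 0.022, 1, -3.9, 16.4, 2.8, -0.006, 0.023, 0.022, 1, -3.7, 16.4, 2.9, -0.006, 0.023, 0.022, 1, -3.4, 16.5, 2.9, -0.006, 0.023, 0.022, 1, -3.1, 16.5, 2.9, -0.006, 0.023, 0.022, 1, -2.8, 16.6, 3.0, -0.006, 0.023, 0.022, 1, -2.5, 16.6, 2.9, -0.006, 0.023, 0.022, 1, -2.1, 16.7, 3.1, -0.006, 0.023, 0.022, 1, -1.9, 16.7, 3.1, -0.006, 0.023, 0.022]
end [ 0.42342226 -0.20419802  0.24440813] [ 0.0014662  -0.00398433  0.00117476]
```

View pics/s2b.png

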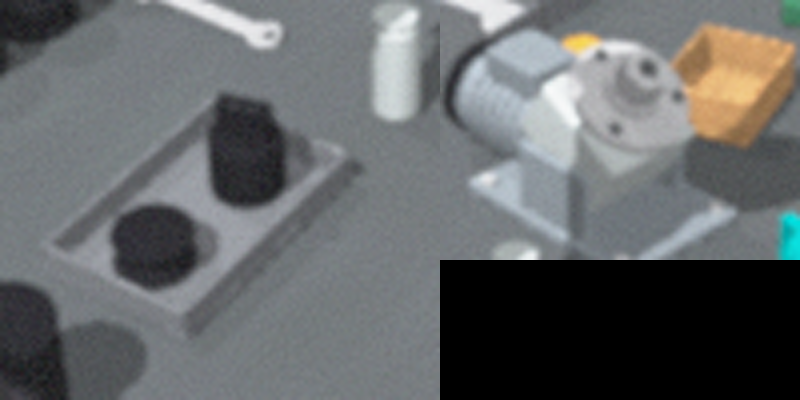

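The cap stands rib-up at about (247,150) in the tray's near half, beside the reel at (155,245). Next I return over the nut to read its angle.

Call:
{"method": "drive_tool", "body": {"series": [1, -15.4, 29.7, 6.8, -0.012, 0.046, 0.044, 1, -14.3, 30.3, 6.5, -0.012, 0.046, 0.044, 1, -13.4, 30.8, 6.3, -0.012, 0.046, 0.044, 1, -12.2, 31.3, 6, -0.012, 0.046, 0.044, 1, -11.1, 31.8, 5.9, -0.012, 0.046, 0.044, 1, -10, 32.1, 5.8, -0.012, 0.046, 0.044, 1, -8.8, 32.5, 5.7, -0.012, 0.046, 0.044, 1, -7.6, 32.8, 5.7, -0.012, 0.046, 0.044, 1, -6.5, 33, 5.8, -0.012, 0.046, 0.044, 1, -5.3, 33.2, 5.9, -0.012, 0.046, 0.044, 1, -4, 33.4, 6.2, -0.012, 0.046, 0.044, 1, 0, 0, 0, 0, 0, 0]}}

```text
t: 12.18
eef_pos: [0.4218, -0.2086, 0.2398]
tool_rot: [0.027, 0.962, -0.093, 0.254]
contact_force: [0.0, -0.5, 0.5]
gripper_width: 0.999
```

```bash
python3 -c "
from plan import *
o=st();err(W0+n*.12,RT)
c=shot('wrist','w2')
u=RW.apply([.866,0,.5]);v=RW.apply([0,1,0])
# rectify the nut-top plane (d=.040): +-36mm, 8px/mm; image right = -v (tool y), image down = -u
g=np.linspace(-36,36,577)/1e3
X,Y=np.meshgrid(g,g)
def rect(d):
    P=W0+n*d-X[...,None]*v-Y[...,None]*u
    q=fish(c,P).reshape(577,577,2).astype(np.float32)
    return cv2.remap(c['pixels'],q[...,0],q[...,1],1)
im=rect(.04)
cv2.line(im,(288,0),(288,576),(0,0,255),1);cv2.line(im,(0,288),(576,288),(0,0,255),1)
cv2.imwrite('pics/w2r.png',im)"
```

```text
12.175 [ 0.4218 -0.2086  0.2398] [ 0.0272  0.9622 -0.0932  0.2543] [ 0.  -0.5  0.5] [0.15 0.49 0.02] 0.999
[ 1.092 -0.005 -0.683  2.33  -0.333  0.324 -1.067]
err tool mm [ 2.9 -4.6 -3.7] rot [ 0.006  0.006 -0.001]
```

View pics/w2r.png

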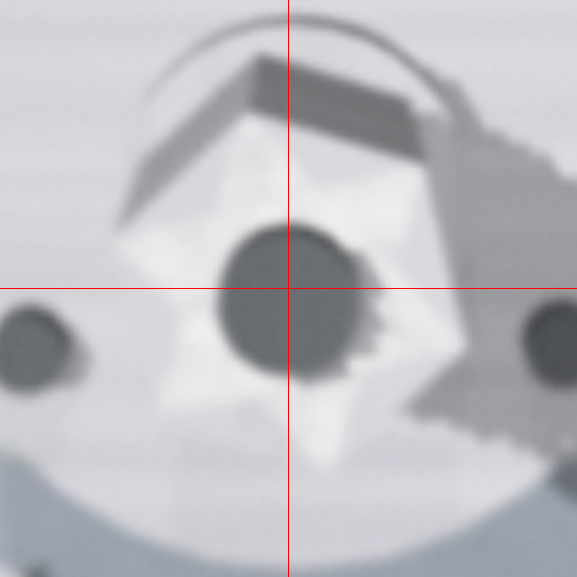

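The rectified nut view has corners at (250,112), (425,160), (465,345) and (118,232). The centre comes out at about (290,288), which matches my pose to 0.3 mm. The nearest flat pair needs a tool turn of -12.6° (wz = -0.22).

Call:
{"method": "drive_tool", "body": {"series": [1, 1.5, -2.3, -3, 0.003, 0.003, -0.11, 1, 1.5, -2.3, -3, 0.003, 0.003, -0.11, 1, 0, 0, 0, 0, 0, 0]}}

```text
t: 12.6
eef_pos: [0.4246, -0.2013, 0.2481]
tool_rot: [0.052, 0.966, 0.017, 0.254]
contact_force: [0.1, 0.1, 0.2]
gripper_width: 1.004
```

```bash
python3 -c "
from plan import *
st();RN=RT*R.from_rotvec([0,0,-.22]);err(W0+n*.042,RN)"
```

```text
12.6 [ 0.4246 -0.2013  0.2481] [0.0524 0.9656 0.0168 0.2541] [0.1 0.1 0.2] [ 0.13  0.56 -0.  ] 1.004
[ 1.085 -0.026 -0.682  2.326 -0.371  0.341 -0.818]
err tool mm [-3.1  2.5 80.8] rot [-0.002 -0.002  0.004]
```

Call:
{"method": "drive_tool", "body": {"series": [1, -3.1, 2.5, 0, 0, 0, -0.05, 1, 0, 0, 0, 0, 0, -0.186, 1, 0, 0, 0, 0, 0, -0.186, 1, 0, 0, 0, 0, 0, -0.186, 1, 0, 0, 0, 0, 0, -0.186, 1, 0, 0, 0, 0, 0, -0.186, 1, 0, 0, 0, 0, 0, -0.186, 1, 0, 0, 0, 0, 0, -0.186, 1, 0, 0, 0, 0, 0, -0.186, 1, 0, 0, 0, 0, 0, -0.186, 1, 0, 0, 0, 0, 0, -0.186, 1, 0, 0, 0, 0, 0, -0.184]}}

```text
t: 14.1
eef_pos: [0.4216, -0.2044, 0.2463]
tool_rot: [0.246, 0.467, 0.845, 0.081]
contact_force: [0.1, 0.4, -0.1]
gripper_width: 0.998
```

Call:
{"method": "drive_tool", "body": {"series": [1, 0, 0, 0, 0, 0, 0, 1, 0, 0, 0, 0, 0, 0]}}

```text
t: 14.35
eef_pos: [0.4214, -0.2047, 0.2463]
tool_rot: [0.246, 0.471, 0.843, 0.082]
contact_force: [-0.2, -0.1, -0.2]
gripper_width: 1.001
```

```bash
python3 -c "
from plan import *
st();RN=RT*R.from_rotvec([0,0,-.22-2.0944]);err(W0+n*.042,RN)"
```

```text
14.35 [ 0.4214 -0.2047  0.2463] [0.2458 0.4708 0.8433 0.0822] [-0.2 -0.1 -0.2] [0.06 0.53 0.06] 1.001
[ 0.985 -0.029 -0.576  2.335 -0.382  0.339  1.287]
err tool mm [ 0.2  0.9 80.5] rot [ 0.002 -0.001 -0.002]
```

Call:
{"method": "drive_tool", "body": {"series": [1, 0.1, 0.4, 20, 0, 0, 0, 1, 0.1, 0.5, 20, 0, 0, 0, 1, 0, 0, 20, 0, 0, 0, 1, 0, 0, 12, 0, 0, 0, 1, 0, 0, 8, 0, 0, 0, 1, 0, 0, 0, 0, 0, 0, 1, 0, 0, 0, 0, 0, 0]}}

```text
t: 15.22
eef_pos: [0.4585, -0.2121, 0.1816]
tool_rot: [0.241, 0.47, 0.845, 0.081]
contact_force: [-0.1, 0.4, 0.2]
gripper_width: 1.001
```

```bash
python3 -c "
from plan import *
st();RN=RT*R.from_rotvec([0,0,-.22-2.0944]);err(W0+n*.042,RN)"
```

```text
15.225 [ 0.4585 -0.2121  0.1816] [0.2414 0.4704 0.845  0.0806] [-0.1  0.4  0.2] [0.09 0.52 0.02] 1.001
[ 1.128  0.215 -0.823  2.319  0.422  0.179  0.515]
err tool mm [0.6 1.  5.6] rot [-0.005 -0.008  0.001]
```

Call:
{"method": "drive_tool", "body": {"series": [0.4, 0.5, 1, 0, 0, 0, 0, 0.1, 0, 0, 0, 0, 0, 0, -0.2, 0, 0, 0, 0, 0, 0, -0.5, 0, 0, 0, 0, 0, 0, -0.5, 0, 0, 0, 0, 0, 0, -0.5, 0, 0, 0, 0, 0, 0], "force": 40}}

```text
t: 15.98
eef_pos: [0.4586, -0.2111, 0.1818]
tool_rot: [0.241, 0.469, 0.846, 0.08]
contact_force: [-8.7, 1.2, 9.8]
gripper_width: 0.452
```

```bash
python3 -c "
from plan import *
st();RN=RT*R.from_rotvec([0,0,-.22-2.0944]);err(W0+n*.042,RN)"
```

```text
15.975 [ 0.4586 -0.2111  0.1818] [0.2414 0.4694 0.8456 0.0796] [-8.7  1.2  9.8] [ 0.17  0.89 -0.02] 0.452
[ 1.123  0.213 -0.822  2.32   0.429  0.18   0.507]
err tool mm [-0.1  0.3  5.9] rot [-0.007 -0.007  0.003]
```

Call:
{"method": "drive_tool", "body": {"series": [-0.5, 0, 0, 0, 0, 0, 0.05, -0.5, 0, 0, 0, 0, 0, 0.1, -0.5, 0, 0, 0, 0, 0, 0.1, -0.5, 0, 0, 0, 0, 0, 0.1, -0.5, 0, 0, 0, 0, 0, 0.1, -0.5, 0, 0, 0, 0, 0, 0.05, -0.5, 0, 0, 0, 0, 0, 0]}}

```text
t: 16.85
eef_pos: [0.4581, -0.2113, 0.1815]
tool_rot: [0.214, 0.665, 0.703, 0.137]
contact_force: [-9.7, -0.1, 10.3]
gripper_width: 0.457
```

```bash
python3 -c "
from plan import *
o=st();RN=RT*R.from_rotvec([0,0,-.22-2.0944+.5]);err(W0+n*.042,RN);print('tau axis',np.dot(o['torque'],n),np.dot(o['contact_force'],n))"
```

```text
16.85 [ 0.4581 -0.2113  0.1815] [0.2138 0.6646 0.7028 0.1366] [-9.7 -0.1 10.3] [ 0.11  0.97 -0.08] 0.457
[ 1.083  0.204 -0.776  2.322  0.365  0.174  0.066]
err tool mm [0.2 0.9 5.8] rot [-0.01  -0.003  0.002]
tau axis -0.026266839127922947 13.689154187736165
```

Call:
{"method": "drive_tool", "body": {"series": [-0.5, 0, 0, -1, 0, 0, 0.1, -0.5, 0, 0, -1, 0, 0, 0.12, -0.5, 0, 0, 0, 0, 0, 0.12, -0.5, 0, 0, 0, 0, 0, 0.12, -0.5, 0, 0, 0, 0, 0, 0.12, -0.5, 0, 0, 0, 0, 0, 0.12, -0.5, 0, 0, 0, 0, 0, 0.12, -0.5, 0, 0, 0, 0, 0, 0.12, -0.5, 0, 0, 0, 0, 0, 0.12, -0.5, 0, 0, 0, 0, 0, 0.12, -0.5, 0, 0, 0, 0, 0, 0.02, -0.5, 0, 0, 0, 0, 0, 0]}}

```text
t: 18.35
eef_pos: [0.4567, -0.2105, 0.1813]
tool_rot: [0.097, 0.946, 0.205, 0.233]
contact_force: [14.0, -6.5, -27.8]
gripper_width: 0.455
```

```bash
cat > ck.py <<'E'
from plan import *
import sys
o=st();Rc=wr(o['tool_rot'])
err(W0+n*.047,RT*R.from_rotvec([0,0,-.22-2.0944+float(sys.argv[1])]));print('tau axis',np.dot(o['torque'],n),np.dot(o['contact_force'],n))
E
python3 ck.py 1.7; python3 -c "
from h import *
shot('side','s3');shot('top','t3')"
```

```text
18.35 [ 0.4567 -0.2105  0.1813] [0.0973 0.9457 0.2048 0.233 ] [ 14.   -6.5 -27.8] [-0.47  0.49 -0.36] 0.455
[ 1.039  0.194 -0.726  2.326  0.263  0.17  -1.037]
err tool mm [1.7 1.3 1.3] rot [-0.011  0.008  0.001]
tau axis -0.03482133247039102 -31.581295250539156
```

Call:
{"method": "drive_tool", "body": {"series": [-0.5, 0, 0, 1, 0, 0, 0, 0.1, 0, 0, 0, 0, 0, 0, 0.4, 0, 0, 0, 0, 0, 0, 0.4, 0, 0, 0, 0, 0, 0]}}

```text
t: 18.95
eef_pos: [0.4592, -0.2108, 0.1831]
tool_rot: [0.099, 0.945, 0.206, 0.235]
contact_force: [0.1, -0.9, -0.8]
gripper_width: 0.697
```

```bash
cat >> ck.py <<'E'
RTT=R.from_rotvec(RW.apply([0,.03,0]))*RT
print('tilted:');err(W0+n*.045,RTT*R.from_rotvec([0,0,-.22-2.0944+float(sys.argv[1])]));print(o['q'][5])
E
python3 ck.py 1.7
```

```text
18.95 [ 0.4592 -0.2108  0.1831] [0.0995 0.9448 0.2057 0.2349] [ 0.1 -0.9 -0.8] [ 0.1   0.49 -0.04] 0.697
[ 1.052  0.196 -0.743  2.322  0.3    0.17  -1.072]
err tool mm [-0.9 -0.3  1.7] rot [-0.006  0.005  0.004]
tau axis -0.03686808880599534 -0.8335399647109015
tilted:
err tool mm [-0.9 -0.3  3.7] rot [ 0.011 -0.019  0.004]
0.16993791653521934
```

Call:
{"method": "drive_tool", "body": {"series": [0.4, 0, 0, 0, 0.011, -0.018, 0, 0.4, 0, 0, 0, 0.011, -0.017, 0.004, 0.4, -0.9, -0.3, 0, 0, 0, 0, 0.4, 0, 0, 0, 0, 0, 0]}}

```text
t: 19.45
eef_pos: [0.4578, -0.2109, 0.1821]
tool_rot: [0.092, 0.95, 0.204, 0.216]
contact_force: [-0.1, 0.2, 0.1]
gripper_width: 0.701
```

```bash
sed -i 's/,\.03,/,.05,/' ck.py; python3 ck.py 1.7
```

```text
19.45 [ 0.4578 -0.2109  0.1821] [0.0918 0.9504 0.2044 0.2157] [-0.1  0.2  0.1] [0.08 0.46 0.06] 0.701
[ 1.046  0.202 -0.745  2.299  0.295  0.232 -1.075]
err tool mm [0.8 0.5 1.4] rot [-0.029  0.041 -0.001]
tau axis 0.05210608078352137 0.15768703719901214
tilted:
err tool mm [0.9 0.5 3.4] rot [-0.     0.    -0.001]
0.2323028180133188
```

Call:
{"method": "drive_tool", "body": {"series": [0.4, 0.5, 0.3, 3, 0, 0, 0, 0.4, 0.4, 0.2, 2, 0, 0, 0, 0.1, 0, 0, 0, 0, 0, 0, -0.2, 0, 0, 0, 0, 0, 0, -0.5, 0, 0, 0, 0, 0, 0, -0.5, 0, 0, 0, 0, 0, 0, -0.5, 0, 0, 0, 0, 0, 0]}}

```text
t: 20.32
eef_pos: [0.4606, -0.2104, 0.178]
tool_rot: [0.091, 0.95, 0.205, 0.215]
contact_force: [-5.3, 3.8, 5.9]
gripper_width: 0.458
```

```bash
python3 ck.py 1.7
```

```text
20.325 [ 0.4606 -0.2104  0.178 ] [0.0915 0.9504 0.205  0.2154] [-5.3  3.8  5.9] [0.68 0.69 0.2 ] 0.458
[ 1.015  0.211 -0.72   2.298  0.321  0.224 -1.103]
err tool mm [-0.2  0.9 -3.4] rot [-0.03   0.042  0.   ]
tau axis -0.09899335911091134 8.065380339448836
tilted:
err tool mm [-0.1  1.  -1.4] rot [-0.001  0.001  0.   ]
0.22439051675931104
```

Call:
{"method": "drive_tool", "body": {"series": [-0.5, 0, 0, 0, 0, 0, 0.05, -0.5, 0, 0, 0, 0, 0, 0.05, -0.5, 0, 0, 0, 0, 0, 0.05, -0.5, 0, 0, 0, 0, 0, 0.05, -0.5, 0, 0, 0, 0, 0, 0]}}

```text
t: 20.95
eef_pos: [0.4606, -0.2103, 0.178]
tool_rot: [0.069, 0.966, 0.109, 0.223]
contact_force: [-6.3, 4.0, 6.6]
gripper_width: 0.461
```

```bash
python3 ck.py 1.9|grep -A3 err; python3 - <<'E'
from h import *
t=load('t3')['pixels'];s=load('s3')['pixels'];w=bot.read_camera('wrist');np.save('pics/w4.npy',w,allow_pickle=True)
A=cv2.resize(t[150:215,300:360],(360,390),interpolation=2);B=cv2.resize(s[140:190,265:325],(432,360),interpolation=2)
im=np.zeros((390,800,3),np.uint8);im[:,:360]=A;im[:360,365:797]=B;cv2.imwrite('pics/x.png',im)
# plate visibility in wrist view: dark-bolt check
from plan import *
g=np.linspace(-65,65,521)/1e3;X,Y=np.meshgrid(g,g);u=RW.apply([.866,0,.5]);v=RW.apply([0,1,0])
P=W0-X[...,None]*v-Y[...,None]*u
q=fish(w,P).reshape(521,521,2).astype(np.float32);r=cv2.remap(w['pixels'],q[...,0],q[...,1],1)
cv2.imwrite('pics/w4.png',np.hstack([r,cv2.resize(A,(270,521))]))
E
```

```text
err tool mm [-0.   1.1 -3.4] rot [-0.021  0.047 -0.   ]
tau axis -0.10358054508064239 9.149076358782754
tilted:
err tool mm [ 0.1  1.1 -1.4] rot [-0.001  0.001 -0.   ]
0.21927127766640486
```

View pics/w4.png

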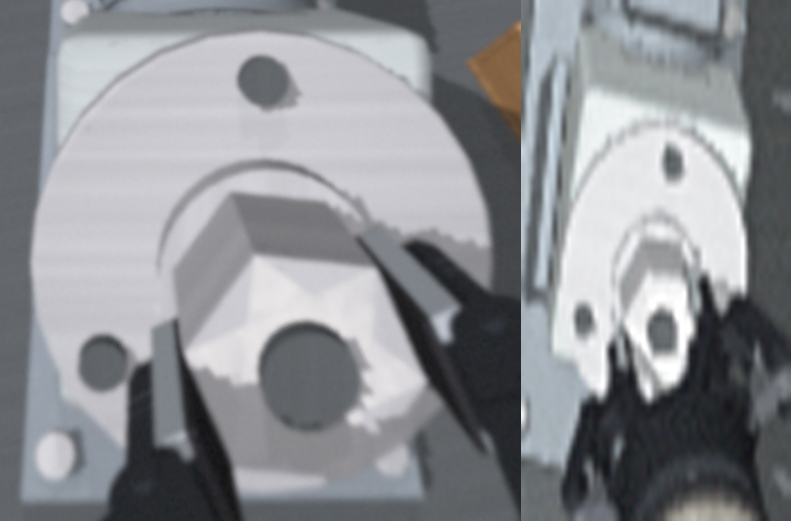

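The rectified wrist view shows the plate bolts at (264,80) and (102,362). They are still at 0° and 240°, so the plate hasn't moved. I'll track them in code.

```bash
cat > tr.py <<'E'
from plan import *
import sys
w=load(sys.argv[2]) if len(sys.argv)>2 else shot('wrist',sys.argv[1])
u=RW.apply([.866,0,.5]);v=RW.apply([0,1,0])
a=np.radians(np.arange(-60,300,.5));rr=np.arange(36,54,.5)/1e3
A,RR=np.meshgrid(a,rr)  # clockwise from upslope seen from outside: dir = cos*u - sin*v
P=W0+(RR*np.cos(A))[...,None]*u-(RR*np.sin(A))[...,None]*v+n*.003
q=fish(w,P).reshape(*A.shape,2).astype(np.float32)
g=cv2.remap(cv2.cvtColor(w['pixels'],7-1),q[...,0],q[...,1],1)
m=(g<140).astype(np.uint8)
k,L,S,C=cv2.connectedComponentsWithStats(m)
for i in range(1,k):
    if S[i,4]>100: print('blob ang %.1f r %.1f area %d wid %.1f deg'%(-60+C[i,0]*.5,36+C[i,1]*.5,S[i,4],S[i,2]*.5))
E
python3 tr.py x w2; echo; python3 tr.py x w4
```

```text
blob ang 0.1 r 45.4 area 540 wid 14.5 deg
blob ang 119.8 r 45.7 area 797 wid 18.0 deg
blob ang 239.0 r 45.6 area 592 wid 15.5 deg

blob ang 104.3 r 45.1 area 2636 wid 63.0 deg
blob ang 162.7 r 42.3 area 1738 wid 40.5 deg
blob ang 216.0 r 44.8 area 3219 wid 61.0 deg
blob ang 0.6 r 45.2 area 648 wid 16.5 deg
```

Call:
{"method": "drive_tool", "body": {"series": [-0.5, 0, 0, 0, 0, 0, 0.05, -0.5, 0, 0, 0, 0, 0, 0.05, -0.5, 0, 0, 0, 0, 0, 0.05, -0.5, 0, 0, 0, 0, 0, 0.05, -0.5, 0, 0, 0, 0, 0, 0]}}

```text
t: 21.62
eef_pos: [0.4606, -0.2102, 0.1779]
tool_rot: [0.047, 0.972, 0.012, 0.229]
contact_force: [-4.6, 2.9, 5.2]
gripper_width: 0.457
```

```bash
python3 ck.py 2.1|grep -A3 err; python3 tr.py w5
```

```text
err tool mm [ 0.2  1.1 -3.5] rot [-0.012  0.05  -0.   ]
tau axis -0.1024295798387517 6.979041657168601
tilted:
err tool mm [ 0.3  1.1 -1.5] rot [-0.001  0.001 -0.   ]
0.21477334350108895
blob ang 114.0 r 44.7 area 2467 wid 48.5 deg
blob ang 168.4 r 39.5 area 1019 wid 39.5 deg
blob ang 223.4 r 44.9 area 2843 wid 49.0 deg
blob ang 0.5 r 45.2 area 626 wid 15.5 deg
```

Call:
{"method": "drive_tool", "body": {"series": [-0.5, 0, 0, 0, 0, 0, 0.05, -0.5, 0, 0, 0, 0, 0, 0.07, -0.5, 0, 0, 0, 0, 0, 0.07, -0.5, 0, 0, 0, 0, 0, 0.06, -0.5, 0, 0, 0, 0, 0, 0]}}

```text
t: 22.3
eef_pos: [0.4608, -0.2103, 0.1778]
tool_rot: [0.018, 0.966, -0.109, 0.233]
contact_force: [-3.0, 4.5, 3.3]
gripper_width: 0.457
```

```bash
python3 ck.py 2.35|grep -A3 err; python3 tr.py w6
```

```text
err tool mm [ 0.4  1.1 -3.6] rot [0.001 0.051 0.001]
tau axis -0.14176479387923105 4.776379859287215
tilted:
err tool mm [ 0.5  1.1 -1.6] rot [-0.001  0.001  0.001]
0.20994407698906542
blob ang 127.8 r 44.7 area 2521 wid 48.0 deg
blob ang 180.9 r 39.1 area 916 wid 40.0 deg
blob ang 234.4 r 44.6 area 2517 wid 45.5 deg
blob ang 0.5 r 45.2 area 603 wid 15.5 deg
```

Call:
{"method": "drive_tool", "body": {"series": [-0.5, 0, 0, 0, 0, 0, 0.05, -0.5, 0, 0, 0, 0, 0, 0.07, -0.5, 0, 0, 0, 0, 0, 0.07, -0.5, 0, 0, 0, 0, 0, 0.06, -0.5, 0, 0, 0, 0, 0, 0]}}

```text
t: 22.98
eef_pos: [0.4609, -0.2104, 0.1778]
tool_rot: [-0.011, 0.945, -0.228, 0.234]
contact_force: [-3.1, 4.9, 1.4]
gripper_width: 0.453
```

```bash
python3 ck.py 2.6|grep -A3 err; python3 tr.py w7
```

```text
err tool mm [ 0.5  0.9 -3.7] rot [0.013 0.049 0.002]
tau axis -0.0926927464504619 3.189228127371436
tilted:
err tool mm [ 0.6  0.9 -1.7] rot [-0.001  0.001  0.002]
0.2063461410612847
blob ang 136.9 r 45.1 area 3174 wid 55.0 deg
blob ang 193.3 r 39.0 area 883 wid 39.5 deg
blob ang 248.3 r 44.5 area 2534 wid 47.0 deg
blob ang 0.6 r 45.3 area 601 wid 15.5 deg
```

Call:
{"method": "drive_tool", "body": {"series": [-0.5, 0, 0, 0, 0, 0, 0.05, -0.5, 0, 0, 0, 0, 0, 0.06, -0.5, 0, 0, 0, 0, 0, 0.05, -0.5, 0, 0, 0, 0, 0, 0.04, -0.5, 0, 0, 0, 0, 0, 0]}}

```text
t: 23.65
eef_pos: [0.4609, -0.2104, 0.1779]
tool_rot: [-0.035, 0.918, -0.321, 0.232]
contact_force: [-3.1, 5.0, 2.3]
gripper_width: 0.452
```

```bash
python3 ck.py 2.8|grep -v tilt; python3 tr.py w8
```

```text
23.65 [ 0.4609 -0.2104  0.1779] [-0.0346  0.9177 -0.321   0.2315] [-3.1  5.   2.3] [ 2.05 -0.1   1.11] 0.452
[ 0.768  0.175 -0.451  2.312  0.031  0.204 -1.931]
err tool mm [ 0.6  0.8 -3.6] rot [0.023 0.046 0.002]
tau axis -0.051022312877563106 3.994883921547183
err tool mm [ 0.7  0.7 -1.6] rot [-0.     0.001  0.002]
0.20420907672011915
blob ang 146.2 r 45.1 area 3271 wid 59.5 deg
blob ang 204.3 r 38.3 area 732 wid 39.5 deg
blob ang 259.4 r 44.5 area 2548 wid 47.0 deg
blob ang 6.7 r 45.4 area 583 wid 16.0 deg
```

Call:
{"method": "drive_tool", "body": {"series": [-0.5, 0, 0, 0, 0, 0, 0.05, -0.5, 0, 0, 0, 0, 0, 0.06, -0.5, 0, 0, 0, 0, 0, 0.05, -0.5, 0, 0, 0, 0, 0, 0.04, -0.5, 0, 0, 0, 0, 0, 0]}}

```text
t: 24.32
eef_pos: [0.4608, -0.2105, 0.1779]
tool_rot: [-0.058, 0.881, -0.411, 0.227]
contact_force: [-3.0, 4.9, 0.8]
gripper_width: 0.46
```

```bash
python3 ck.py 3.0|grep -v tilt; python3 tr.py w9
```

```text
24.325 [ 0.4608 -0.2105  0.1779] [-0.0575  0.881  -0.4111  0.2269] [-3.   4.9  0.8] [ 1.92 -0.15  1.04] 0.46
[ 0.722  0.17  -0.401  2.314 -0.019  0.203 -2.084]
err tool mm [ 0.7  0.5 -3.6] rot [0.032 0.04  0.002]
tau axis -0.052745972146681544 2.5979420053675484
err tool mm [ 0.8  0.5 -1.6] rot [0.    0.001 0.002]
0.20263869934473652
blob ang 157.4 r 45.0 area 3134 wid 59.0 deg
blob ang 214.2 r 37.8 area 527 wid 37.5 deg
blob ang 270.8 r 44.4 area 2554 wid 48.5 deg
blob ang 18.3 r 45.5 area 572 wid 16.0 deg
```

The plate has crept to about 18° (0.31 rad), moving one-for-one with the nut. So the nut is tight and I stop here. Now I release and retreat.

Call:
{"method": "drive_tool", "body": {"series": [-0.1, 0, 0, 0, 0, 0, 0, 0.3, 0, 0, 0, 0, 0, 0, 0.7, 0, 0, 0, 0, 0, 0, 1, 0, 0, 0, 0, 0, 0, 1, 0, 0, -10, 0, 0, 0, 1, 0, 0, -20, 0, 0, 0, 1, 0, 0, -25, 0, 0, 0, 1, 0, 0, -25, 0, 0, 0, 1, 0, 0, -20, 0, 0, 0, 1, 0, 0, 0, 0, 0, 0]}}

```text
t: 25.62
eef_pos: [0.4164, -0.2033, 0.2689]
tool_rot: [-0.057, 0.88, -0.412, 0.229]
contact_force: [-0.3, -0.6, -0.4]
gripper_width: 0.999
```

```bash
python3 tr.py w10; python3 - <<'E'
from h import *
st();s=shot('side','s9')['pixels'];t=shot('top','t9')['pixels']
cv2.imwrite('pics/f.png',np.hstack([cv2.resize(s[130:310,100:340],(400,300)),cv2.resize(t[90:270,80:380],(400,300))]))
E
```

```text
blob ang 256.1 r 44.9 area 514 wid 14.0 deg
blob ang 18.3 r 45.5 area 459 wid 14.0 deg
blob ang 136.4 r 46.0 area 611 wid 16.0 deg
25.675 [ 0.4163 -0.2031  0.2679] [-0.057   0.8801 -0.4124  0.2283] [-0.6 -0.1  0.3] [ 0.08  0.49 -0.03] 1.002
[ 0.895 -0.068 -0.487  2.291 -0.288  0.46  -1.817]
```

View pics/f.png

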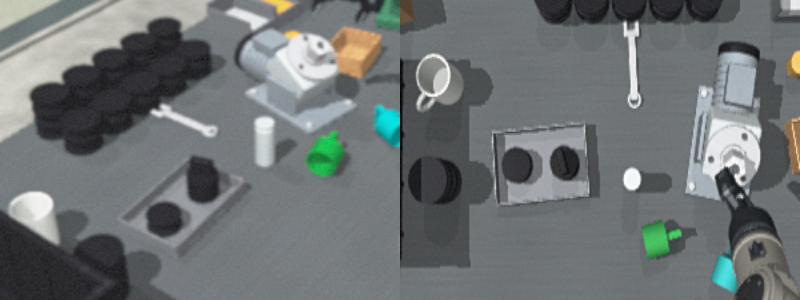

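The final view shows the cap standing rib-up in the tray at (202,182), beside the reel at (163,218). The bystanders are where they were, and the gripper is clear of everything. The plate rests at 18°, so I'm handing in.

```bash
python3 -c "
from station import bot
print(bot.hand_in())"
```

```text
the job is handed in; nothing more can be done
None
```

The job is done and handed in at about 26 s of the allowed 66 s; no verdict was reported.

- **Cap:** I lifted the black guard cap off the clutch along its axis. It stands rib-up on the tray floor beside the reel, which was not disturbed.
- **Nut:** I screwed it clockwise about 3.0 rad in two grasps. For the last 0.3 rad or so the clutch plate turned one-for-one with it, so the nut is tight.
- **Plate:** All three bolt heads show it stopped at about 17–18° (0.3 rad), short of the 45° limit. It stayed there when I let go.
- **Last checks:** The final pictures show the other things in view where they were. The gripper was open and about 85 mm clear along the nut's axis, with about 0 N on the tool.

**Doubtful checks:**
- **Joint 6:** During the first grasp it reached its lower limit, reading 0.1699 against the stated 0.17. I then tilted the tool 0.05 rad and regrasped, and it stayed above 0.20 from then on.
- **Wrist force:** My small retreat while gripping the nut caused a brief axial pull of about 32 N, well under the 120 N limit.
- **Torque reading:** It was too noisy to show when the nut became tight, so I judged that from the bolt heads in the camera images.

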